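Roll the shaft blank into the V-block and butt it against the stop

ROBOT

A 6-joint arm with a two-finger parallel gripper is mounted at the origin on the work surface. World frame = base frame: x ahead of the robot, y to its left, z up, the work surface at z = 0. Lengths are in m, angles in rad, forces in N, time in s.
With the tool pointing down it reaches from about 0.4 to 0.925 m from the base axis. Payload 12.5 kg.
Tool frame: the origin (TCP) lies on the mounting face of the last link; the fingertips stand 190 mm ahead of it and the grasp point (between the pads) lies arm.hold_point_z ahead of it (arm.hold_point_z is the distance from the TCP to the grasp point, in m); z points along the fingers, y is the line along which they close (so a half turn about z gives the same grasp; the last joint's range is limited). The gripper opens to 95 mm and grips with 3 to 60 N. Pads are 20 mm wide; open, the fingers measure 119 mm over their backs; the gripper's body (75 mm by 180 mm) begins 59 mm behind the grasp point.
Start: joints at [1.011, 0.491, 1.559, -0, 1.092, -0.106], TCP at [0.274, 0.562, 0.405] pointing down, gripper open.
Joint ranges: [-3.1, 3.1], [-0.84, 2.19], [0.05, 2.79], [-1.13, 4.28], [0.06, 2.93], [-2.69, 2.69]. Speed limits (rad/s): [2.22, 2.22, 2.79, 3.14, 3.14, 3.14].

INTERFACE

Orientations are given as [roll, pitch, yaw] about the fixed x, y, z axes, in that order (R = Rz(yaw) Ry(pitch) Rx(roll)).
In Python, from rig import arm, optics, order gives the robot as it stands.
- The arm moves only by the tool servo_tool, never from a script. Its argument "steps" is a list of rows, each a list of 5 numbers: the shift along the tool's x, y, z in cm, then the turn about the tool's z in rad, then the opening, from -1 (shut) to 1 (fully open). In form: [[dx, dy, dz, spin, jaw], ...]. A call has exactly 8 rows; each row is the pose to reach, as a shift and turn from the pose commanded when the call began, along the tool's axes at that moment; what a row does not reach only later rows make up. A row lasts 1/12 s, in which the tool goes at most 41.7 mm and 7.16 degrees, less where a joint would pass 70% of its speed; a pose out of reach is approached as far as the arm can. A call with a gripper value outside its range is refused whole. The fingers move at their own pace and stop on an object; the grip force is fixed at half the most. Time passes only in rows, so rows that repeat a pose let the fingers close, or fill a call up. It gives the time, the measured TCP pose, the force, the opening and the grip force at its end, in the units of the state.
- arm.state(): the state, without advancing time (a new reading comes with each control period).
- optics.grab_frame(name): name is "scene" or "top"; returns a dict with "pixels" (384x512x3 uint8, blue, green, red), "vertical_fov" (degrees; the focal length in pixels is half the picture's height over the tangent of half this angle, whatever the lens; pixels are square), "cx", "cy" (the principal point, pixels), "k1" (the pictures are not rectified: a ray, as slopes to the right and down, at radius r is drawn at 1 + k1 r^2 times it, then the intrinsics apply), "R" (3x3) and "t" (3): a world point X has camera coordinates R X + t. Camera axes: x right, y down, z forward; pixel columns grow to the right and rows downward; lengths in m; the calibration is good to about 2 mm. A picture is of the moment at which its call begins. There is no depth.
- order.close_job(): hands the job in; it is judged then, once.
The state is a dict: "clock": time; "joint_pos": joint angles; "qd": joint speeds; "joint_efforts": joint torques, N m; "ee_pos": TCP position; "eef_rot": TCP orientation; "wrist_force": force on the tool from outside, world axes, zero at the start; "moment": the same for the moment, N m; "width": opening from 0.0 (shut) to 1.0 (fully open); "grip_force": force on a finger pad.
Only numpy, scipy, OpenCV 4.12 (cv2) and the standard library are available. Lean on these libraries where they do the work, as an engineer would, in place of code of your own. Each camera call takes 0.05 s, during which the arm holds its last target. There are 200 camera calls.

TASK

Roll the round bar along the loading board by its side until it drops into the groove of the V-block, then push it lengthwise along the groove until its end rests against the end stop. Only push with the fingers: do not pick up or carry the bar, leave the square bar and everything else where they are, and leave the round bar lying still and fully down in the groove.

Things in the scene. Friction and masses are not known exactly. Their poses are not given: they have to be found in the camera images.
- bar: round bar: smooth bare aluminium shaft blank, 40 mm diameter, 160 mm long, 0.5 kg. Origin mid-axis; own x axis = bar's axis (y, z turn as it rolls). Starts on the board on either side of the groove, within 0.15 rad of the groove's direction, its middle 85 to 130 mm sideways from the groove, its far end 25 to 40 mm short of the stop's level. Rolls very easily; slippery (friction about 0.4).
- fixture: fixed plywood loading board with a V-block in its middle. Origin on the bench (board's underside), under the groove's middle line; x runs along the groove towards the end stop (roughly away from the robot), y across it, z up. The flat top is 30 mm above the origin and spans x -140 to +120, y -180 to +180 mm.
- mouth (a point): near end of the V-block's groove, at the board's top level, fixture x -90, y 0, z +30 mm. The dark steel V-block runs from here to the stop (150 mm), is 60 mm wide and flush with the board; its 90-degree groove is 44 mm wide at the top, 22 mm deep. Nearer than this point (x -140 to -90 mm) is an open slot in the board 60 mm wide, 22 mm deep.
- stop (a point): middle of the end stop's face at the board's top level, fixture x +60, y 0, z +30 mm. The stop is an upright rigid steel plate across the groove, 10 mm thick, 60 mm wide, standing 15 mm above the board's top.
- home (a point): the point where the middle of the round bar's axis lies when the bar is down in the groove with its end against the stop: fixture x -20 mm, y 0, z +36.3 mm (the bar's axis is then 6.3 mm above the board's top). Axes as the fixture's.
- square: a bare aluminium square bar, 30 x 30 x 120 mm, 0.3 kg, lying on the board on the other side of the groove from the round bar, about along the groove. Origin at the centre of its underside, x along its length. Not to be disturbed.
- nut: a loose steel hexagon nut, 34 mm over corners, 14 mm high, on the board beyond the end stop. Origin at the centre of its underside. Not to be disturbed.
- spray: spray can, 62 mm diameter, 170 mm high, standing on the bench to the left. Origin at the centre of its underside. Not to be disturbed.
- jar: glass jar, 70 mm diameter, 80 mm high, standing on the bench to the right. Origin at the centre of its underside. Not to be disturbed.
- hammer: hammer lying on the bench near left. Not to be disturbed.
- spanner: spanner lying on the bench near right. Not to be disturbed.
- driver: screwdriver lying on the bench at the right. Not to be disturbed.
- mug: white mug, 80 mm diameter, 90 mm high, standing on the bench at the left. Not to be disturbed.
Things that resemble listed ones, but are neither listed nor needed, are in the scene too. Leave any black, brown or turquoise look-alike of the bar alone.

How it is judged:
On the way, in this order (a step that is already met when the one before it is completed fails the run):
1. the round bar has rolled, turning about its own axis by at least a sixth of a turn (angle between bar's own z axis and vertical above 1 rad), for 0.05 s.
2. the round bar lies down in the groove of the V-block (z of bar in the frame of home below 0.004 m and y of bar in the frame of home between -0.005 and 0.005 m and angle between the x axis of bar and the x axis of fixture, either way round below 0.06 rad), for 0.2 s.
At the end, for the whole second after the job is handed in: the round bar lies still in the groove (its middle within 5 mm sideways and 4 mm in height of the home point, its axis within 0.06 rad of the groove) with its end within 4 mm of the stop (all of step 2 and z of bar in the frame of home above -0.004 m and x of bar in the frame of home between -0.004 and 0.004 m and linear speed of bar below 0.01 m/s); the robot touches nothing.
It fails at once if the round bar is lifted more than 12 mm off the board (height (world z) of bar above 0.062 m).
It fails at once if the square bar is moved more than 20 mm (distance of square from where it was at the start of the episode above 0.02 m).
It fails at once if another thing on the board or bench is moved more than 20 mm (distance of any of nut, spray, jar, hammer, spanner, driver, mug from where it was at the start of the episode above 0.02 m).
It also fails if it takes over 48 s, if anything falls off the work surface, if the arm or the gripper's body presses on something with over 40 N, if the wrist force passes 120 N, or if a joint passes its speed limit or range.

## Working session

There is one attempt and no reset: what is moved stays moved. The work goes in short steps, Python scripts to look and compute and a tool call to move; the robot and the scene stay as the last step left them, time stands still between calls to the robot, and variables do not carry over. Pictures are saved under pics/ and viewed, at most 13 in all, crops included, and the job is handed in when it is done.

Besides the shell and the picture viewer there is one more tool, called after ">>>" in YAML: its name, and indented under it one key for each argument. servo_tool: Moves the arm, as the interface text tells. Its arguments: {"type":"object","properties":{"steps":{"type":"array","items":{"type":"array","items":{"type":"number"}}}},"required":["steps"]}

```bash
mkdir -p pics
python3 - <<'E'
from rig import arm, optics
import cv2
print(arm.state(), arm.hold_point_z)
for n in ("scene","top"):
    f=optics.grab_frame(n); cv2.imwrite(f"pics/{n}0.png",f["pixels"])
    print(n,{k:v for k,v in f.items() if k!="pixels"})
E
```

```text
{'clock': 0.0, 'joint_pos': array([ 1.01137177e+00,  4.91565245e-01,  1.55946034e+00, -9.80624516e-06,
        1.09171418e+00, -1.05587480e-01]), 'qd': array([-0.00180292,  0.00010521, -0.00047302, -0.00105987,  0.00041587,
       -0.00130461]), 'joint_efforts': array([-1.86517187e-03, -6.12643075e+01, -2.58180499e+01,  6.91342587e-02,
        4.81123442e-02, -6.54783048e-05]), 'ee_pos': array([0.27396463, 0.56171421, 0.40415435]), 'eef_rot': array([-3.14045102e+00, -1.12246741e-04,  2.68776004e+00]), 'wrist_force': array([ 1.0759909 , -0.18179349,  0.07817374]), 'moment': array([ 0.03239858, -0.04324594, -0.01251927]), 'grip_force': 0.0, 'width': 0.998688813598169} 0.1713
scene {'vertical_fov': 44.80712012392458, 'cx': 263.7502012405264, 'cy': 194.27208516477398, 'k1': -0.0027198178055379873, 'R': array([[ 0.71289722,  0.70102383,  0.0185243 ],
       [ 0.55321531, -0.54595909, -0.62919114],
       [-0.43096448,  0.45879654, -0.77702983]]), 't': array([-0.38870248, -0.27294652,  1.73085398])}
top {'vertical_fov': 56.87143161789125, 'cx': 252.16756933443574, 'cy': 189.04391066615725, 'k1': -0.04344857392264519, 'R': array([[ 0.00313166, -0.99994993,  0.00950464],
       [-0.98682517, -0.00462777, -0.16172407],
       [ 0.16175996, -0.00887295, -0.98679025]]), 't': array([-0.02399715,  0.5499378 ,  1.25498644])}
```

View pics/top0.png

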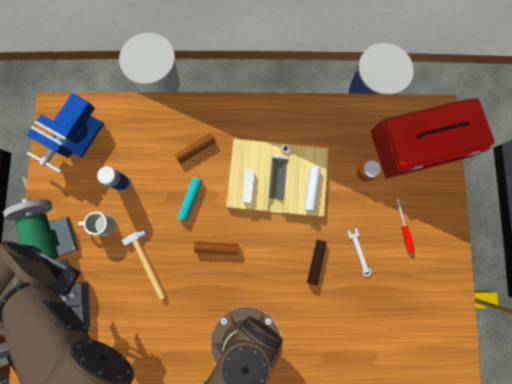

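View pics/scene0.png

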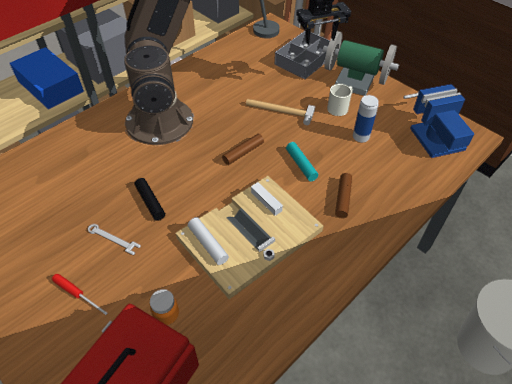

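The top view shows the board around (278,178), with the round bar on its right at (313,188), the square bar on its left at (249,187), the dark groove at (278,178) and the nut at (285,149). Next I measure these.

```bash
cat > h.py <<'E'
import numpy as np, cv2
from rig import arm, optics
def cam(f):
    h=f["pixels"].shape[0]; F=h/2/np.tan(np.radians(f["vertical_fov"]/2))
    return F
def ray(f,p,z):
    F=cam(f); p=np.atleast_2d(np.float64(p)); d=(p-[f["cx"],f["cy"]])/F
    u=d.copy()
    for _ in range(10): u=d/(1+f["k1"]*(u**2).sum(1,keepdims=True))
    R,t=np.array(f["R"]),np.array(f["t"]); C=-R.T@t
    D=np.c_[u,np.ones(len(u))]@R
    return C+D*((z-C[2])/D[:,2])[:,None]
def blobs(m,amin):
    n,l,s,c=cv2.connectedComponentsWithStats(m.astype(np.uint8))
    return [(l==i,s[i],c[i]) for i in range(1,n) if s[i,4]>=amin]
def roi(f):
    m=np.zeros(f["pixels"].shape[:2],bool); m[130:225,222:335]=1; return m
def white(f,z,amin=60):
    hsv=cv2.cvtColor(f["pixels"],cv2.COLOR_BGR2HSV)
    m=(hsv[...,1]<45)&(hsv[...,2]>150)&roi(f)
    out=[]
    for b,s,c in blobs(m,amin):
        ys,xs=np.nonzero(b); P=ray(f,np.c_[xs,ys],z)[:,:2]
        r=cv2.minAreaRect(P.astype(np.float32)*1000)
        bx=cv2.boxPoints(r); e=[bx[1]-bx[0],bx[2]-bx[1]]; e=max(e,key=np.linalg.norm); e=e*np.sign(e[0])
        out.append((c.round(1),np.round(r[0],1),np.round(r[1],1),round(float(np.arctan2(e[1],e[0])),3)))
    return out
E
python3 - <<'E'
from h import *
f=optics.grab_frame("top"); hsv=cv2.cvtColor(f["pixels"],cv2.COLOR_BGR2HSV)
for z in (.05,.06): print(z,*white(f,z),sep="\n ")
print(hsv[[210,145,185,178,178],[240,235,300,278,273]])
m=(hsv[...,0]>15)&(hsv[...,0]<32)&(hsv[...,2]>140)&roi(f)
b=max(blobs(m,100),key=lambda b:b[1][4])[0]
ys,xs=np.nonzero(b); P=ray(f,np.c_[xs,ys],.03)[:,:2].astype(np.float32)*1000
r=cv2.minAreaRect(P); print("board",r, cv2.boxPoints(r).round(0).tolist())
d=(hsv[...,2]<130)&(hsv[...,1]<90)&roi(f)
for b,s,c in blobs(d,40):
    ys,xs=np.nonzero(b); print("dark",c,s,cv2.minAreaRect(ray(f,np.c_[xs,ys],.03)[:,:2].astype(np.float32)*1000))
cv2.imwrite("pics/crop.png",cv2.resize(f["pixels"][130:225,222:335],None,fx=6,fy=6,interpolation=cv2.INTER_CUBIC))
E
```

```text
0.05
 (array([312. , 187.9]), array([ 554.6, -241.3]), array([ 38.3, 167.4]), -0.157)
 (array([248.1, 185.9]), array([562.1,  -7.1]), array([ 32.4, 123.7]), -0.1)
0.06
 (array([312. , 187.9]), array([ 553. , -239.5]), array([ 38. , 166.1]), -0.157)
 (array([248.1, 185.9]), array([560.4,  -7.2]), array([ 32.2, 122.8]), -0.1)
[[ 15 165 139]
 [ 24 100 236]
 [ 25  94 242]
 [ 54  12 103]
 [ 23  39  78]]
board ((599.355224609375, -108.96488952636719), (388.0573425292969, 273.5594787597656), 83.87494659423828) [[443.0, -287.0], [715.0, -316.0], [756.0, 69.0], [484.0, 99.0]]
dark [277.49033392 177.97188049] [269 158  18  41 569] ((595.3572998046875, -116.8086166381836), (53.728538513183594, 151.93446350097656), 84.88556671142578)
```

View pics/crop.png

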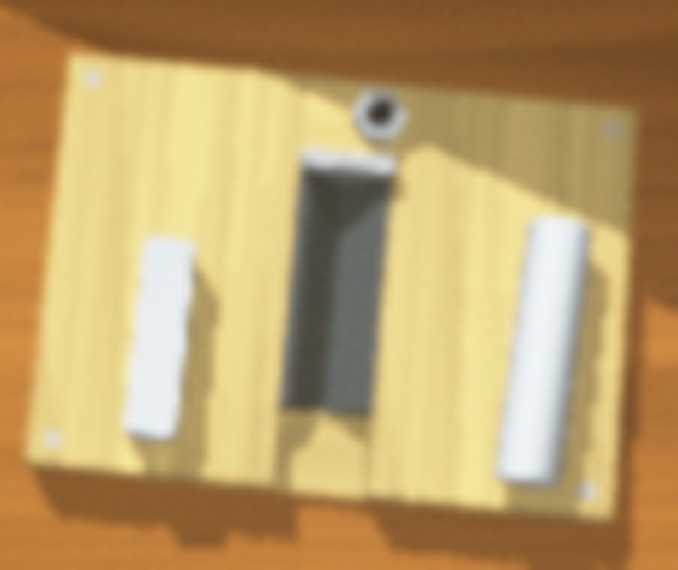

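The crop shows board corners at about (70,55), (637,108), (612,518) and (28,463). The groove mouth runs (283,408)–(370,413), the stop sits at (350,163), and the round bar spans (558,218)–(528,482).

Run:
```python
from h import *
f=optics.grab_frame("top")
def g(p,z): return ray(f,(np.float64(p)+.5)/6-.5+[222,130],z)[:,:2]*1000
C=g([(70,55),(637,108),(612,518),(28,463)],30)if 0 else g([(70,55),(637,108),(612,518),(28,463)],.03)
print("corners",C.round(1).tolist())
loc=np.array([(120,180),(120,-180),(-140,-180),(-140,180)],float)
M,_=cv2.estimateAffinePartial2D(loc,C); th=np.arctan2(M[1,0],M[0,0]); print("scale",np.hypot(M[0,0],M[1,0]),"th",th,"orig",M[:,2])
H=g([(283,408),(370,413)],.03); print("mouth",H.round(1).tolist(),"pred",M@[-90,0,1])
print("stop top",g([(303,172),(392,178)],.045).round(1).tolist(),"pred",M@[60,0,1])
# bar edges in fixture frame
R=np.array([[np.cos(th),-np.sin(th)],[np.sin(th),np.cos(th)]])
O=M[:,2]
for n,p in [("bar",(554.6,-241.3)),("sq",(562.1,-7.1))]: print(n,R.T@(np.array(p)-O))
s=arm.state(); print(s["ee_pos"])
```

```text
corners [[745.7, 50.5], [713.4, -308.6], [453.6, -284.9], [486.0, 73.1]]
scale 1.0011476442193092 th -0.08969892434484841 orig [ 609.65934577 -118.38684426]
mouth [[520.8, -83.4], [517.9, -137.0]] pred [ 519.9182957  -110.31550994]
stop top [[666.5, -95.6], [663.0, -150.9]] pred [ 669.48671248 -123.76773381]
bar [ -43.8275941  -127.35115785]
sq [-57.33707472 106.57913932]
[0.27395773 0.56175032 0.40439576]
```

```bash
cat >> h.py <<'E'
TH=-0.0897; O=np.array([609.7,-118.4])
def go(x,y,ztip,yawf=np.pi/2):
    """shift in tool axes (cm) and spin to put the fingertips at fixture x,y (mm), world height ztip (mm)"""
    s=arm.state(); p=s["ee_pos"]*1000; yaw=s["eef_rot"][2]
    c,n=np.cos(TH),np.sin(TH); w=O+[c*x-n*y,n*x+c*y]
    d=w-p[:2]; cy,sy=np.cos(yaw),np.sin(yaw)
    sp=(yaw-(TH+yawf)+np.pi)%(2*np.pi)-np.pi
    q=p[:2]-O
    print("t",round(s["clock"],2),"at fix",np.round([c*q[0]+n*q[1],-n*q[0]+c*q[1],p[2]-190],1),"->cm",np.round([(d@[cy,sy])/10,(d@[sy,-cy])/10,(p[2]-190-ztip)/10],2),"spin",round(sp,3),"F",s["wrist_force"].round(1),"w",round(s["width"],2))
E
python3 -c "
from h import *
go(-48,-185,200)"
```

```text
t 0.2 at fix [-395.3  647.3  214.4] ->cm [-62.1  -65.41   1.44] spin 1.207 F [-0.7  0.3  0.2] w 1.0
```

>>> servo_tool:
  steps:
    - [-2.6,-2.7,0,0,1]
    - [-5.2,-5.4,0,0,1]
    - [-7.8,-8.1,0,0,1]
    - [-10.4,-10.8,0,0,1]
    - [-13,-13.5,0,0,1]
    - [-15.6,-16.2,0,0,1]
    - [-18.2,-18.9,0,0,1]
    - [-20.8,-21.6,0,0,1]

```text
clock: 0.87
ee_pos: [0.3663, 0.2748, 0.4048]
eef_rot: [3.141, 0.0, 2.688]
wrist_force: [1.6, 0.0, -0.2]
width: 1.0
grip_force: 0.0
```

```bash
python3 -c "
from h import *
go(-48,-185,200)"
```

```text
t 0.87 at fix [-277.7  369.8  214.8] ->cm [-41.2  -43.68   1.48] spin 1.207 F [ 1.6  0.  -0.2] w 1.0
```

>>> servo_tool:
  steps:
    - [-2.6,-2.7,0,0.1,1]
    - [-5.2,-5.5,0,0.2,1]
    - [-7.8,-8.2,0,0.3,1]
    - [-10.4,-10.9,0,0.4,1]
    - [-13,-13.6,0,0.5,1]
    - [-15.6,-16.4,0,0.6,1]
    - [-18.2,-19.1,0,0.7,1]
    - [-20.8,-21.8,0,0.8,1]

```text
clock: 1.53
ee_pos: [0.4577, -0.0126, 0.4049]
eef_rot: [3.141, 0.0, 1.883]
wrist_force: [0.3, 0.9, 0.2]
width: 1.0
grip_force: 0.0
```

```bash
python3 -c "
from h import *
go(-48,-185,150)"
```

```text
t 1.53 at fix [-160.9   91.7  214.9] ->cm [-29.88  -0.43   6.49] spin 0.402 F [0.3 0.9 0.2] w 1.0
```

>>> servo_tool:
  steps:
    - [-3.7,-0.1,0,0.06,1]
    - [-7.4,-0.1,0,0.12,1]
    - [-11.1,-0.2,0,0.18,1]
    - [-14.8,-0.2,1,0.24,1]
    - [-18.5,-0.3,2,0.3,1]
    - [-22.2,-0.3,3,0.36,1]
    - [-26,-0.4,4,0.4,1]
    - [-29.5,-0.4,5,0.4,1]

```text
clock: 2.2
ee_pos: [0.5459, -0.2945, 0.354]
eef_rot: [-3.142, -0.0, 1.485]
wrist_force: [0.3, -0.2, 0.6]
width: 0.998
grip_force: 0.0
```

Run:
```python
from h import *
go(-48,-185,42)
f=optics.grab_frame("scene"); cv2.imwrite("pics/s1.png",cv2.resize(f["pixels"][130:310,130:350],None,fx=3,fy=3))
```

```text
t 2.2 at fix [ -47.7 -181.1  164. ] ->cm [-0.39 -0.03 12.2 ] spin 0.004 F [ 0.3 -0.2  0.6] w 1.0
```

View pics/s1.png

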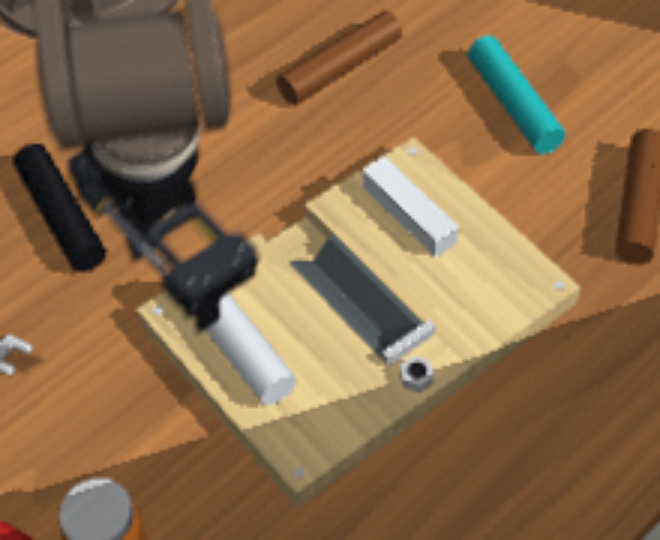

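The crop shows the gripper above the round bar's outer side, near (205,290), with the groove clear. I'll lower it beyond the bar.

>>> servo_tool:
  steps:
    - [-0.5,0,0,0,1]
    - [-0.5,0,2,0,1]
    - [-0.5,0,4,0,1]
    - [-0.5,0,6,0,1]
    - [-0.5,0,8,0,1]
    - [-0.5,0,10,0,1]
    - [-0.5,0,11.5,0,1]
    - [-0.5,0,12.2,0,1]

```text
clock: 2.92
ee_pos: [0.545, -0.2963, 0.2312]
eef_rot: [-3.14, -0.001, 1.489]
wrist_force: [-0.1, 0.2, 0.2]
width: 1.003
grip_force: 0.0
```

Run:
```python
from h import *
go(-48,-140,42)
f=optics.grab_frame("scene"); cv2.imwrite("pics/s2.png",cv2.resize(f["pixels"][170:290,150:310],None,fx=4,fy=4))
```

```text
t 2.92 at fix [ -48.5 -182.9   41.2] ->cm [ 4.29  0.08 -0.08] spin 0.008 F [-0.1  0.2  0.2] w 1.0
```

View pics/s2.png

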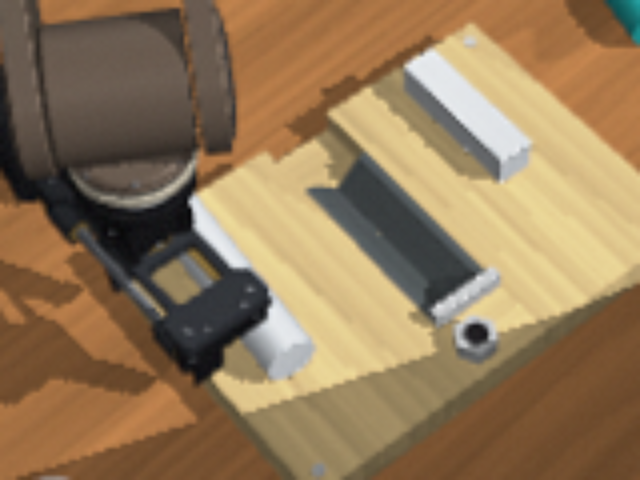

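The crop shows the fingers down on the outer side of the bar, with a gap. I'll push slowly.

>>> servo_tool:
  steps:
    - [0.5,0,0,0,1]
    - [1.0,0,0,0,1]
    - [1.4,0,0,0,1]
    - [1.7,0,0,0,1]
    - [2.0,0,0,0,1]
    - [2.3,0,0,0,1]
    - [2.6,0,0,0,1]
    - [2.9,0,0,0,1]

```text
clock: 3.63
ee_pos: [0.5478, -0.268, 0.2328]
eef_rot: [3.141, 0.0, 1.488]
wrist_force: [0.6, -0.2, 1.3]
width: 0.997
grip_force: 0.2
```

>>> servo_tool:
  steps:
    - [0.3,0,0,0,1]
    - [0.6,0,0,0,1]
    - [0.9,0,0,0,1]
    - [1.2,0,0,0,1]
    - [1.5,0,0,0,1]
    - [1.8,0,0,0,1]
    - [2.1,0,0,0,1]
    - [2.4,0,0,0,1]

```text
clock: 4.3
ee_pos: [0.5498, -0.2441, 0.2327]
eef_rot: [3.142, -0.0, 1.488]
wrist_force: [-0.5, -0.2, -0.1]
width: 1.005
grip_force: 0.2
```

Run:
```python
from h import *
go(-48,-50,42)
f=optics.grab_frame("scene"); cv2.imwrite("pics/s3.png",cv2.resize(f["pixels"][170:290,150:310],None,fx=4,fy=4))
```

```text
t 4.3 at fix [ -48.4 -130.5   42.7] ->cm [8.05 0.1  0.07] spin 0.007 F [-0.5 -0.2 -0.1] w 1.01
```

View pics/s3.png

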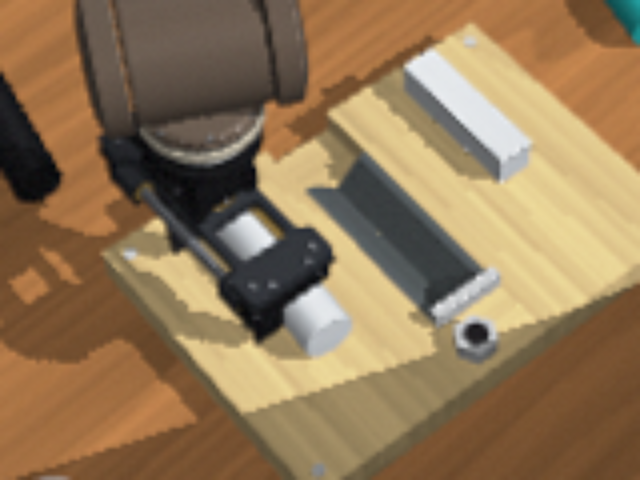

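The bar has rolled along with the fingers, is roughly parallel to the groove, and its far end is at (320,345). I'll continue.

>>> servo_tool:
  steps:
    - [0.3,0,0,0,1]
    - [0.6,0,0,0,1]
    - [0.9,0,0,0,1]
    - [1.2,0,0,0,1]
    - [1.5,0,0,0,1]
    - [1.8,0,0,0,1]
    - [2.1,0,0,0,1]
    - [2.4,0,0,0,1]

```text
clock: 5.02
ee_pos: [0.5518, -0.2202, 0.2327]
eef_rot: [3.142, -0.0, 1.488]
wrist_force: [-0.4, -0.7, 0.3]
width: 0.999
grip_force: 0.2
```

>>> servo_tool:
  steps:
    - [0.3,0,0,0,1]
    - [0.6,0,0,0,1]
    - [0.9,0,0,0,1]
    - [1.2,0,0,0,1]
    - [1.5,0,0,0,1]
    - [1.8,0,0,0,1]
    - [2.1,0,0,0,1]
    - [2.4,0,0,0,1]

```text
clock: 5.68
ee_pos: [0.5538, -0.1962, 0.2327]
eef_rot: [3.142, -0.0, 1.488]
wrist_force: [-0.3, 0.4, 0.9]
width: 0.997
grip_force: 0.2
```

Run:
```python
from h import *
go(-48,-50,42)
f=optics.grab_frame("scene"); cv2.imwrite("pics/s4.png",cv2.resize(f["pixels"][170:290,150:310],None,fx=4,fy=4))
```

```text
t 5.68 at fix [-48.7 -82.5  42.7] ->cm [3.25 0.1  0.07] spin 0.007 F [-0.3  0.4  0.9] w 1.0
```

View pics/s4.png

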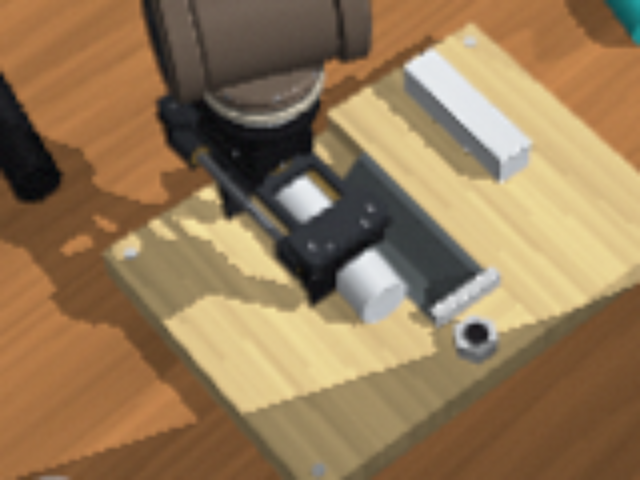

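The bar is following in front of the fingers, about at the V-block's edge, with its far end at (372,300) and clear of the stop. I'll push it in.

>>> servo_tool:
  steps:
    - [0.3,0,0,0,1]
    - [0.6,0,0,0,1]
    - [0.9,0,0,0,1]
    - [1.2,0,0,0,1]
    - [1.5,0,0,0,1]
    - [1.8,0,0,0,1]
    - [2.1,0,0,0,1]
    - [2.4,0,0,0,1]

```text
clock: 6.4
ee_pos: [0.5557, -0.1723, 0.2327]
eef_rot: [3.142, -0.0, 1.488]
wrist_force: [0.3, -1.4, 0.8]
width: 1.0
grip_force: 0.2
```

>>> servo_tool:
  steps:
    - [0.3,0,0,0,1]
    - [0.6,0,0,0,1]
    - [0.9,0,0,0,1]
    - [1.2,0,0,0,1]
    - [1.5,0,0,0,1]
    - [1.8,0,0,0,1]
    - [2.1,0,0,0,1]
    - [2.4,0,0,0,1]

```text
clock: 7.07
ee_pos: [0.5578, -0.1484, 0.2327]
eef_rot: [3.141, -0.0, 1.488]
wrist_force: [0.9, -0.6, -0.6]
width: 1.0
grip_force: 0.0
```

Run:
```python
from h import *
go(-48,-50,42)
f=optics.grab_frame("scene"); cv2.imwrite("pics/s5.png",cv2.resize(f["pixels"][170:290,150:310],None,fx=4,fy=4))
```

```text
t 7.07 at fix [-49.1 -34.5  42.7] ->cm [-1.55  0.09  0.07] spin 0.007 F [ 0.9 -0.6 -0.6] w 1.0
```

View pics/s5.png

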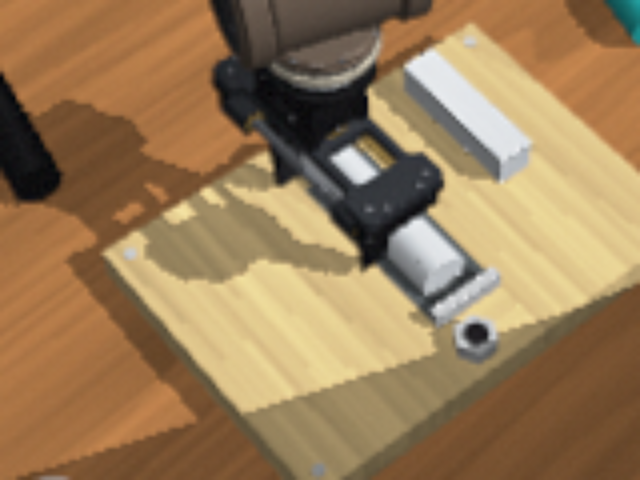

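The bar now lies down in the groove, its far end at (440,270), short of the stop plate. I'll back off, rise, and move to the near end with the fingers shut.

>>> servo_tool:
  steps:
    - [-0.8,0,0,0,1]
    - [-1.6,0,0,0,1]
    - [-2,0,-1.5,0,1]
    - [-2,0,-4,0,1]
    - [-2,0,-7,0,0]
    - [-2,-3,-8,0,-1]
    - [-2,-6,-8,0,-1]
    - [-2,-8,-8,0,-1]

```text
clock: 7.78
ee_pos: [0.4742, -0.1624, 0.3134]
eef_rot: [3.141, 0.0, 1.487]
wrist_force: [0.1, -0.7, -0.6]
width: 0.773
grip_force: 0.0
```

Run:
```python
from h import *
go(-165,0,122)
```

```text
t 7.78 at fix [-131.   -56.   123.4] ->cm [ 5.62 -3.36  0.14] spin 0.006 F [ 0.1 -0.7 -0.6] w 0.77
```

>>> servo_tool:
  steps:
    - [1.5,-1.5,0,0,-1]
    - [3,-3,0,0,-1]
    - [4.5,-3.4,0,0,-1]
    - [5.6,-3.4,0,0,-1]
    - [5.6,-3.4,0,0,-1]
    - [5.6,-3.4,0,0,-1]
    - [5.6,-3.4,0,0,-1]
    - [5.6,-3.4,0,0,-1]

```text
clock: 8.45
ee_pos: [0.4475, -0.1041, 0.3126]
eef_rot: [3.141, 0.0, 1.487]
wrist_force: [0.1, 0.7, 0.7]
width: 0.215
grip_force: 0.0
```

Run:
```python
from h import *
go(-165,0,30)
f=optics.grab_frame("top")
print(white(f,.045)); cv2.imwrite("pics/t2.png",cv2.resize(f["pixels"][130:230,222:335],None,fx=5,fy=5,interpolation=cv2.INTER_CUBIC))
```

```text
t 8.45 at fix [-162.9   -0.2  122.6] ->cm [ 0.03 -0.21  9.26] spin 0.006 F [0.1 0.7 0.7] w 0.22
[(array([277.6, 172. ]), array([ 615.7, -115.7]), array([37.6, 80.9]), -0.095), (array([248. , 185.8]), array([563.2,  -6.5]), array([ 33.9, 124.6]), -0.095)]
```

View pics/t2.png

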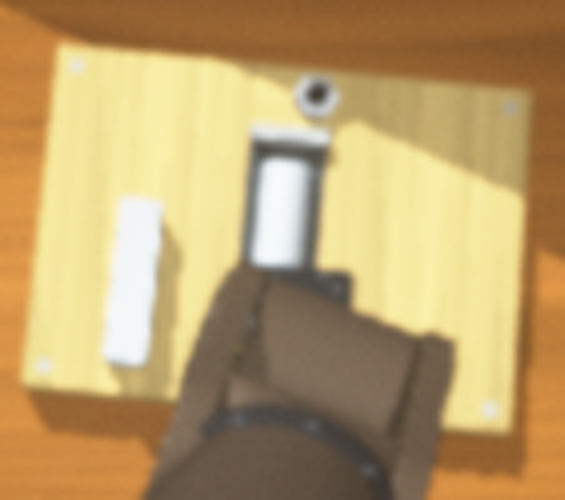

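The bar lies straight in the groove. Its far end at crop (285,157) is about 13 mm short of the stop at (290,140). Next I descend behind its near end.

>>> servo_tool:
  steps:
    - [0,0,1,0,-1]
    - [0,0,2.5,0,-1]
    - [0,0,4,0,-1]
    - [0,0,5.5,0,-1]
    - [0,0,7,0,-1]
    - [0,0,8,0,-1]
    - [0,0,8.8,0,-1]
    - [0,0,9.2,0,-1]

```text
clock: 9.17
ee_pos: [0.4472, -0.1037, 0.2197]
eef_rot: [-3.141, -0.0, 1.487]
wrist_force: [-0.7, -0.1, -1.0]
width: 0.003
grip_force: 0.0
```

>>> servo_tool:
  steps:
    - [0,0.5,0,0,-1]
    - [0,1,0,0,-1]
    - [0,1.5,0,0,-1]
    - [0,2,0,0,-1]
    - [0,2.4,0,0,-1]
    - [0,2.8,0,0,-1]
    - [0,3.2,0,0,-1]
    - [0,3.6,0,0,-1]

```text
clock: 9.83
ee_pos: [0.4832, -0.1063, 0.2208]
eef_rot: [-3.141, -0.0, 1.488]
wrist_force: [-3.2, 0.0, 2.1]
width: 0.006
grip_force: 2.1
```

```bash
cat > far.py <<'E'
from h import *
go(-112,0,30)
f=optics.grab_frame("top"); c,n=np.cos(TH),np.sin(TH)
for w in white(f,.045):
    q=w[1]-O; print(w, "far end fix x",round(c*q[0]+n*q[1]+max(w[2])/2,1),"y",round(-n*q[0]+c*q[1],1))
E
python3 far.py
```

```text
t 9.83 at fix [-127.     0.7   30.8] ->cm [-0.08  1.5   0.08] spin 0.007 F [-3.2  0.   2.1] w 0.01
(array([277.8, 169.2]), array([ 625.7, -117.3]), array([37.1, 61. ]), -0.011) far end fix x 46.3 y 2.5
(array([248. , 185.7]), array([563.2,  -6.5]), array([ 33.9, 124.6]), -0.095) far end fix x 6.0 y 107.3
```

Contact is made. I'll push on slowly.

>>> servo_tool:
  steps:
    - [0,0.15,0,0,-1]
    - [0,0.3,0,0,-1]
    - [0,0.45,0,0,-1]
    - [0,0.6,0,0,-1]
    - [0,0.75,0,0,-1]
    - [0,0.85,0,0,-1]
    - [0,0.95,0,0,-1]
    - [0,1.05,0,0,-1]

```text
clock: 10.55
ee_pos: [0.4928, -0.1071, 0.2207]
eef_rot: [-3.139, -0.001, 1.488]
wrist_force: [-6.7, -0.9, 4.0]
width: 0.005
grip_force: 3.1
```

```bash
python3 far.py
```

```text
t 10.55 at fix [-117.5    0.7   30.7] ->cm [-0.08  0.54  0.07] spin 0.007 F [-6.7 -0.9  4. ] w 0.01
(array([278.4, 164.1]), array([ 641.1, -123.6]), array([76.1, 56. ]), 0.006) far end fix x 69.8 y -2.4
(array([248. , 185.7]), array([563.2,  -6.5]), array([ 33.9, 124.6]), -0.095) far end fix x 6.0 y 107.3
```

>>> servo_tool:
  steps:
    - [0,0.05,0,0,-1]
    - [0,0.1,0,0,-1]
    - [0,0.15,0,0,-1]
    - [0,0.2,0,0,-1]
    - [0,0.25,0,0,-1]
    - [0,0.3,0,0,-1]
    - [0,0.3,0,0,-1]
    - [0,0.3,0,0,-1]

```text
clock: 11.27
ee_pos: [0.4958, -0.1074, 0.2207]
eef_rot: [-3.14, -0.0, 1.488]
wrist_force: [-5.1, 0.2, 4.2]
width: 0.003
grip_force: 2.7
```

```bash
python3 far.py|head -1
```

```text
t 11.27 at fix [-114.4    0.8   30.7] ->cm [-0.08  0.24  0.07] spin 0.007 F [-5.1  0.2  4.2] w 0.0
```

>>> servo_tool:
  steps:
    - [0,0.05,0,0,-1]
    - [0,0.1,0,0,-1]
    - [0,0.15,0,0,-1]
    - [0,0.2,0,0,-1]
    - [0,0.2,0,0,-1]
    - [0,0.2,0,0,-1]
    - [0,0.2,0,0,-1]
    - [0,0.2,0,0,-1]

```text
clock: 11.98
ee_pos: [0.4978, -0.1076, 0.2207]
eef_rot: [-3.14, -0.0, 1.488]
wrist_force: [-4.4, -0.8, 2.4]
width: 0.001
grip_force: 2.7
```

>>> servo_tool:
  steps:
    - [0,0.05,0,0,-1]
    - [0,0.1,0,0,-1]
    - [0,0.1,0,0,-1]
    - [0,0.1,0,0,-1]
    - [0,0.1,0,0,-1]
    - [0,0.1,0,0,-1]
    - [0,0.1,0,0,-1]
    - [0,0.1,0,0,-1]

```text
clock: 12.65
ee_pos: [0.4988, -0.1077, 0.2206]
eef_rot: [-3.14, -0.0, 1.488]
wrist_force: [-4.9, -0.7, 3.4]
width: -0.001
grip_force: 2.7
```

>>> servo_tool:
  steps:
    - [0,0.05,0,0,-1]
    - [0,0.1,0,0,-1]
    - [0,0.15,0,0,-1]
    - [0,0.15,0,0,-1]
    - [0,0.15,0,0,-1]
    - [0,0.15,0,0,-1]
    - [0,0.15,0,0,-1]
    - [0,0.15,0,0,-1]

```text
clock: 13.32
ee_pos: [0.5003, -0.1078, 0.2207]
eef_rot: [-3.14, -0.0, 1.488]
wrist_force: [-5.0, -0.4, 3.4]
width: 0.007
grip_force: 2.7
```

Run:
```python
from h import *
go(-112,0,30)
f=optics.grab_frame("scene"); cv2.imwrite("pics/s6.png",cv2.resize(f["pixels"][205:275,215:305],None,fx=8,fy=8,interpolation=cv2.INTER_CUBIC))
```

```text
t 13.32 at fix [-109.9    0.8   30.7] ->cm [-0.07 -0.21  0.07] spin 0.007 F [-5.  -0.4  3.4] w 0.01
```

View pics/s6.png

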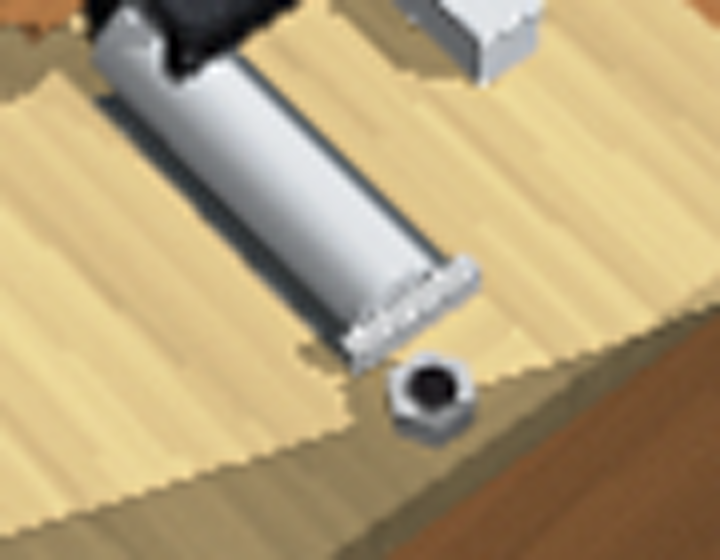

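The bar's end is almost at the stop (shadow line near (400,290)) and the force still shows free sliding. I'll push on until it rises.

>>> servo_tool:
  steps:
    - [0,0.05,0,0,-1]
    - [0,0.1,0,0,-1]
    - [0,0.1,0,0,-1]
    - [0,0.1,0,0,-1]
    - [0,0.1,0,0,-1]
    - [0,0.1,0,0,-1]
    - [0,0.1,0,0,-1]
    - [0,0.1,0,0,-1]

```text
clock: 14.03
ee_pos: [0.5013, -0.1079, 0.2207]
eef_rot: [-3.14, -0.0, 1.488]
wrist_force: [-5.3, 0.2, 3.2]
width: 0.003
grip_force: 2.7
```

>>> servo_tool:
  steps:
    - [0,0.05,0,0,-1]
    - [0,0.1,0,0,-1]
    - [0,0.1,0,0,-1]
    - [0,0.1,0,0,-1]
    - [0,0.1,0,0,-1]
    - [0,0.1,0,0,-1]
    - [0,0.1,0,0,-1]
    - [0,0.1,0,0,-1]

```text
clock: 14.7
ee_pos: [0.5019, -0.1079, 0.2206]
eef_rot: [-3.138, -0.001, 1.488]
wrist_force: [-9.0, -1.1, 5.6]
width: 0.006
grip_force: 4.5
```

>>> servo_tool:
  steps:
    - [0,0.05,0,0,-1]
    - [0,0.05,0,0,-1]
    - [0,0.05,0,0,-1]
    - [0,0.05,0,0,-1]
    - [0,0.05,0,0,-1]
    - [0,0.05,0,0,-1]
    - [0,0.05,0,0,-1]
    - [0,0.05,0,0,-1]

```text
clock: 15.37
ee_pos: [0.5021, -0.1079, 0.2206]
eef_rot: [-3.137, -0.001, 1.488]
wrist_force: [-10.5, -1.4, 7.6]
width: 0.003
grip_force: 5.7
```

The tool stalls with the force rising, so the bar is against the stop. I'll retreat straight back, then up.

>>> servo_tool:
  steps:
    - [0,-0.1,0,0,-1]
    - [0,-0.3,0,0,-1]
    - [0,-0.7,0,0,-1]
    - [0,-1.5,0,0,-1]
    - [0,-3,0,0,-1]
    - [0,-4.5,-1,0,-1]
    - [0,-5,-4,0,-1]
    - [0,-5,-8,0,-1]

```text
clock: 16.03
ee_pos: [0.4517, -0.1037, 0.2996]
eef_rot: [-3.136, -0.002, 1.487]
wrist_force: [0.8, -0.7, 0.2]
width: 0.005
grip_force: 0.0
```

>>> servo_tool:
  steps:
    - [-3,0,-3,0,-1]
    - [-6,0,-5,0,-1]
    - [-9,0,-5,0,-1]
    - [-12,0,-5,0,-1]
    - [-15,0,-5,0,-1]
    - [-18,0,-5,0,-1]
    - [-20,0,-5,0,-1]
    - [-20,0,-5,0,-1]

```text
clock: 16.7
ee_pos: [0.4362, -0.3061, 0.3504]
eef_rot: [3.141, 0.001, 1.485]
wrist_force: [0.6, -0.8, 0.2]
width: 0.004
grip_force: 0.0
```

Run:
```python
from h import *
go(-112,0,30)
f=optics.grab_frame("top"); cv2.imwrite("pics/t3.png",cv2.resize(f["pixels"][130:225,222:335],None,fx=6,fy=6,interpolation=cv2.INTER_CUBIC))
```

```text
t 16.7 at fix [-156.  -202.5  160.4] ->cm [20.24  4.48 13.04] spin 0.004 F [ 0.6 -0.8  0.2] w 0.0
```

View pics/t3.png

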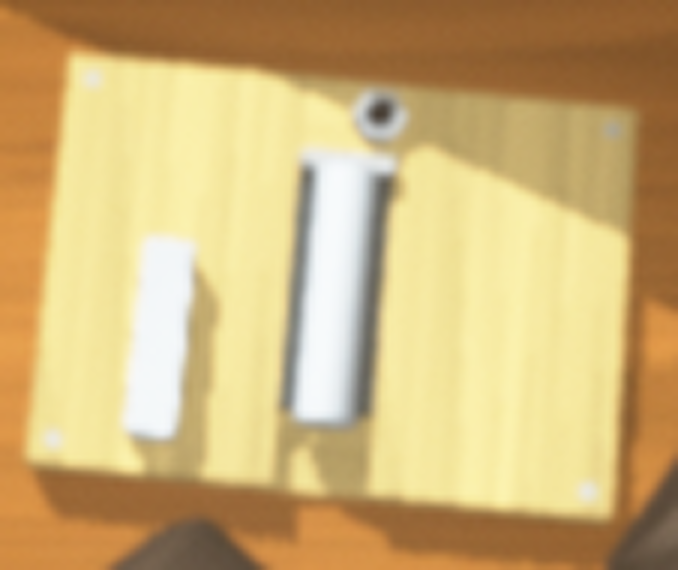

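The bar lies centred in the groove, its far end touching the stop at (348,165) and its near end at (325,420), just past the mouth. The square bar and nut haven't moved and the arm is clear, so I'm handing in.

```bash
python3 -c "
from rig import order
print(order.close_job())"
```

```text
the job is handed in; nothing more can be done
None
```

I handed the job in after 16.7 s of the allowed 48 s: the round bar was rolled into the groove and pushed against the end stop, the square bar and nut were where they started in the last picture, and no verdict was shown.

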